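Hand back the filling scraper handle-first at the tube packing table

TASK

The flat-bladed scraper lies with its blade towards the packer across the table from the robot: turn it round and lay it gently, not dropped, in the wooden tool rest, with a fresh grip on the way if the wrist runs out. It must lie straight and centred in both saddles, handle out on the packer's side, blade over the steel drip tray. Leave the wooden spoon where it is.

Things in the scene. Friction and masses are not known exactly. Their poses are not given: they have to be found in the camera images.
- scraper: Scraper, 255 mm, about 110 g, loose, flat on the table, blade away from the robot (+x within 25 deg). Flat underside at z=0; in own x: brown wooden handle -125 to 20 mm (22 wide, 18 high), steel shank 20 to 60 (10 wide, 6 high), rectangular steel blade 60 to 130 (46 wide, 3 thick). Origin: underside, near the balance point; z up. Grip across the handle, 0 to 20 mm behind the origin.
- scraper_butt (a point): Centre of the end face of the scraper's handle, 125 mm behind the scraper's origin along its own -x and 9 mm above its underside.
- rest: Dark wooden rest, fixed, 90 wide. Origin: table height, mid-line; own x to the packer's end (+x within 25 deg). Base x=-150 to 85 mm, 14 high. Two pale plywood U saddles, 14 thick, at x=60 (handle) and -40 (shank): floors 35 up, prongs to 55, gap 52. Steel tray x=-144 to -56, rim 22 up. Scraper goes with origin 35 mm above this origin and its x opposite to the rest's x.
- spoon: Wooden spoon, 214 mm long, loose on the table, a bystander. Handle from x = -120 to 45 mm (16 wide, 12 high), round bowl 52 mm across centred at x = 68 mm, 10 high. Origin on the underside; own x points to the bowl.

How it is judged (in metres and radians):
At the end, for the whole second after the job is handed in: The scraper lies still and level (6 deg) on both saddle floors (origin 31 to 40 mm up), origin within 20 mm along and 18 mm across of the rest's origin, in line with the rest within 11 deg, butt over 95 mm out on the packer's side (x of scraper in the frame of rest between -0.02 and 0.02 m and y of scraper in the frame of rest between -0.018 and 0.018 m and z of scraper in the frame of rest between 0.031 and 0.04 m and x of scraper_butt in the frame of rest above 0.095 m and angle between the x axis of scraper and the x axis of rest, either way round below 0.2 rad and angle between scraper's own z axis and vertical below 0.1 rad and linear speed of scraper below 0.02 m/s and angular speed of scraper below 0.2 rad/s); the robot touches nothing.
It fails at once if the wooden spoon is moved by more than 30 mm (distance of spoon from where it was at the start of the episode above 0.03 m).
It fails at once if the scraper is dropped: out of the fingers and falling or flying faster than 0.7 m/s (a fall of about 25 mm) (linear speed of scraper above 0.7 m/s and contact force between the fingers and scraper below 0.1 N).
It also fails if it takes over 35 s, if anything falls off the work surface, if the arm or the gripper's body presses on something with over 40 N, if the wrist force passes 120 N, or if a joint passes its speed limit or range.

ROBOT

A 6-joint arm with a two-finger parallel gripper is mounted at the origin on the work surface. World frame = base frame: x ahead of the robot, y to its left, z up, the work surface at z = 0. Lengths are in m, angles in degrees, forces in N, time in s.
With the tool pointing down it reaches from about 0.25 to 0.725 m from the base axis. Payload 9.7 kg.
Tool frame: the origin (TCP) lies at the very end of the fingers, on their centre line; the grasp point (between the pads) lies 19 mm behind it; x points along the fingers, y is the direction in which the jaws open and shut, and the axes are right-handed (so a half turn about x gives the same grasp; the last joint's range is limited). The gripper opens to 85 mm and grips with 20 to 120 N. Pads are 22 mm wide; open, the fingers measure 114 mm over their backs; the gripper's body (76 mm by 85 mm) begins 54 mm behind the grasp point. The pads swing forward as they close: fully open they stand 13 mm farther back than shut.
Start: joints at [72.021, 4.979, 10.078, 95.1, 0, 90], TCP at [0.17, 0.523, 0.231] pointing down, gripper open.
Joint ranges: [-179.16, 179.16], [-48.56, 103.87], [-65.8, 70.77], [-126.05, 130.52], [-82.76, 87.17], [-180, 180]. Speed limits (degrees/s): [127.2, 127.2, 147.25, 180, 180, 180].

INTERFACE

Orientations are given as [roll, pitch, yaw] about the fixed x, y, z axes, in that order (R = Rz(yaw) Ry(pitch) Rx(roll)).
In Python, from bench import status, cams, workorder gives the robot as it stands. The module is installed in compiled form; this text tells all that it offers.
- The arm moves only by the tool carry_out, never from a script. Its argument "plan" is a list that holds one entry, the list of rows, each a list of 5 numbers: the shift along the tool's x, y, z in m, then the turn about the tool's x in rad, then the gripper command: -1 is fully open, 1 is shut, values between are in proportion. In form: [[[x, y, z, twist, claw], ...]]. A call has exactly 8 rows; each row is the pose to reach, as a shift and turn from the pose commanded when the call began, along the tool's axes at that moment; what a row does not reach only later rows make up. A row lasts 1/12 s, in which the tool goes at most 41.7 mm and 7.16 degrees, less where a joint would pass 70% of its speed; a pose out of reach is approached as far as the arm can. A call with a gripper value outside its range is refused whole. The fingers move at their own pace and stop on an object; "force" is the grip in N (left out, the last holds). Time passes only in rows, so rows that repeat a pose let the fingers close, or fill a call up. It gives the time, the measured TCP pose, the force and the opening at its end, in the units of the state.
- status.sense(): the state, without advancing time (a new reading comes with each control period).
- cams.get_image(name): name is "scene" or "top" or "wrist"; returns a dict with "img" (400x640x3 uint8, red, green, blue), "fx", "fy", "cx", "cy" (pixels), "R" (3x3) and "t" (3): a world point X has camera coordinates R X + t; the wrist camera has in their place "tool_from_camera" (4x4, takes a point from camera to tool coordinates, whose origin is the TCP and whose axes are the tool frame's). Camera axes: x right, y down, z forward; pixel columns grow to the right and rows downward; lengths in m; the calibration is good to about 2 mm. A picture is of the moment at which its call begins: read the wrist's pose just before it. There is no depth.
- workorder.sign_off(): hands the job in, once; it reports no verdict.
The state is a dict: "time_s": time; "joints": joint angles; "qd": joint speeds; "joint_efforts": joint torques, N m; "tool_pos": TCP position; "tcp_rot": TCP orientation; "wrist_force": force on the tool from outside, world axes, zero at the start; "ft_torque": the same for the moment, N m; "finger_gap": finger opening in m.
Only numpy, scipy, OpenCV 4.12 (cv2) and the standard library are available. Lean on these libraries where they do the work, as an engineer would, in place of code of your own. Each camera call takes 0.05 s, during which the arm holds its last target. There are 200 camera calls.

## Working session

There is one attempt and no reset: what is moved stays moved. The work goes in short steps, Python scripts to look and compute and a tool call to move; the robot and the scene stay as the last step left them, time stands still between calls to the robot, and variables do not carry over. Pictures are saved under pics/ and viewed, about 8 in all and at most 12, crops included, and the job is handed in when it is done.

Besides the shell and the picture viewer there is one more tool, called after ">>>" as a command line: name --argument value ..., lists and objects as JSON in quotes. carry_out: Moves the arm, as the interface text tells. Its arguments: {"type":"object","properties":{"plan":{"type":"array","items":{"type":"array","items":{"type":"array","items":{"type":"number"}}}},"force":{"type":"number"}},"required":["plan"]}

```bash
mkdir -p pics; python3 - <<'E'
from bench import status,cams
import cv2,pickle
s=status.sense();print(s)
d={}
for n in("top","scene"):
    c=cams.get_image(n);d[n]=c;cv2.imwrite(f"pics/{n}0.png",c["img"][:,:,::-1])
    print(n,c["fx"],c["fy"],c["cx"],c["cy"],c["R"],c["t"])
pickle.dump(d,open("c0.pkl","wb"))
E
```

```text
{'time_s': 0.0, 'joints': array([ 7.20224129e+01,  5.01082681e+00,  1.00336422e+01,  9.50993693e+01,
       -7.22747390e-04,  8.99980403e+01]), 'qd': array([ 0.0318876 , -0.03411031, -0.06018792,  0.01947099,  0.00981834,
        0.04220991]), 'joint_efforts': array([ 2.28098128e-03, -5.20383632e+01,  4.64805794e+01,  1.61315646e-02,
        1.27557751e-04,  1.67507693e-05]), 'tool_pos': array([0.16968614, 0.52292454, 0.23057842]), 'tcp_rot': array([ -89.46104502,   89.9234427 , -107.43667196]), 'wrist_force': array([ 0.08213629,  0.89865157, -0.53701258]), 'ft_torque': array([ 0.03837218, -0.07005818, -0.00969784]), 'finger_gap': 0.08521909404930166}
top 434.7713580580523 434.7713580580523 314.91368629606217 200.19975313730117 [[ 0.00566592 -0.9996638   0.02530202]
 [-0.99535811 -0.00806884 -0.09590164]
 [ 0.09607355 -0.0246412  -0.99506919]] [-0.03548556  0.47833205  0.92888608]
scene 478.6411632406743 478.6411632406743 324.2762130377209 199.98877292992552 [[-0.3320343   0.94318851  0.01219234]
 [ 0.76915763  0.27820659 -0.57532393]
 [-0.54603092 -0.18164945 -0.81783477]] [ 0.18625309 -0.3330384   1.33736933]
```

View pics/top0.png

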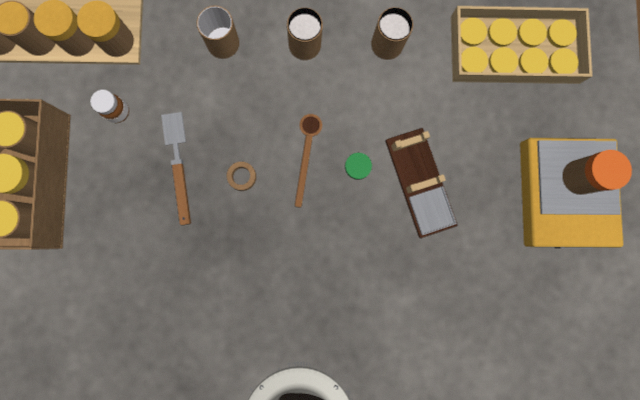

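View pics/scene0.png

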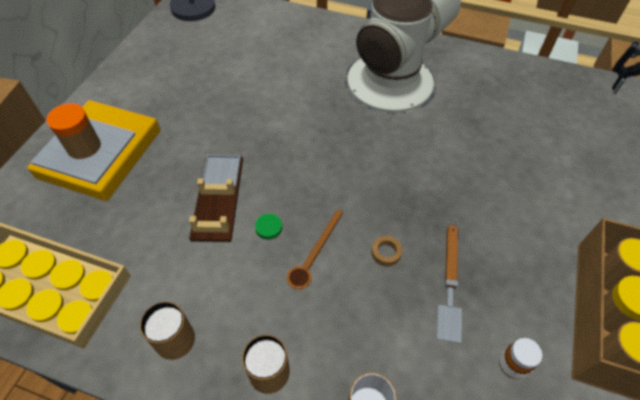

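The top view shows the scraper at left (butt ≈(183,223), blade end ≈(173,113)). The spoon is at (305,160). The rest is at (420,180), with its tray end nearest the robot. I'll zoom in once to measure.

```bash
cat > h.py <<'E'
import numpy as np,cv2
def ray(c,u,v,z):
    R,t=np.array(c["R"]),np.array(c["t"])
    C=-R.T@t; d=R.T@np.array([(u-c["cx"])/c["fx"],(v-c["cy"])/c["fy"],1]); return C+d*(z-C[2])/d[2]
def proj(c,X):
    p=np.array(c["R"])@X+c["t"]; return p[:2]/p[2]*c["fx"]+[c["cx"],c["cy"]]
E
python3 - <<'E'
import pickle,cv2,numpy as np
c=pickle.load(open("c0.pkl","rb"))["top"];im=c["img"][:,:,::-1]
a=cv2.resize(im[100:240,140:220],None,fx=4,fy=4,interpolation=2)
b=cv2.resize(im[110:250,370:470],None,fx=4,fy=4,interpolation=2)
cv2.imwrite("pics/z.png",np.hstack([a,b]))
E
```

```text
(no output)
```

View pics/z.png

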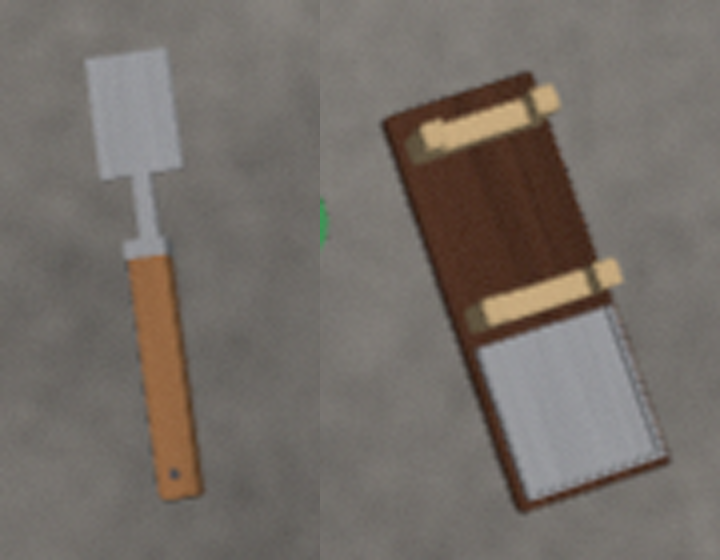

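```bash
cat >> h.py <<'E'
from scipy.spatial.transform import Rotation as Ro
def toolR(s): return Ro.from_euler("xyz",s["tcp_rot"],degrees=True).as_matrix()
E
python3 - <<'E'
import pickle
from h import *
from bench import status
c=pickle.load(open("c0.pkl","rb"))["top"]
def S(x,y,z):return ray(c,(x+.5)/4-.5+140,(y+.5)/4-.5+100,z)
def T(x,y,z):return ray(c,(x-320+.5)/4-.5+370,(y+.5)/4-.5+110,z)
b=S(181,496,.012);e=S(126,54,.003);h=S(151,253,.018)
d=e-b;u=d[:2]/np.hypot(*d[:2]);print("butt",b,"end",e,"len",np.hypot(*d[:2]),"handleend",h,np.hypot(*(h-b)[:2]),"yaw",np.degrees(np.arctan2(u[1],u[0])),"origin",b[:2]+.125*u)
P=[T(387,120,.014),T(531,72,.014),T(522,511,.014),T(668,460,.014)]
print(np.round(P,4)); f=(P[0]+P[1])/2;n=(P[2]+P[3])/2;d=(f-n)[:2];print("L",np.hypot(*d),"W",np.linalg.norm(P[0]-P[1]),np.linalg.norm(P[2]-P[3]))
u=d/np.hypot(*d);print("yaw",np.degrees(np.arctan2(u[1],u[0])),"orig",f[:2]-.085*u,n[:2]+.15*u)
# prong tops
for q in [(433,132),(547,98),(608,271)]:
  X=T(*q,.055)[:2]-(f[:2]-.085*u);print("prong",X@u,X@[-u[1],u[0]])
print("spoon",ray(c,311,124,.01),ray(c,298,206,.012)); print(toolR(status.sense()).round(3))
E
```

```text
butt [0.42585065 0.25195096 0.012     ] end [0.67580068 0.29381273 0.003     ] len 0.253431310985075 handleend [0.55925796 0.2712966  0.018     ] 0.13480269150855043 yaw 9.507688307622923 origin [0.54913358 0.27259845]
[[ 0.6178 -0.1926  0.014 ]
 [ 0.6464 -0.2747  0.014 ]
 [ 0.3989 -0.2652  0.014 ]
 [ 0.4276 -0.3472  0.014 ]]
L 0.2305893107996923 W 0.08695614351723491 0.08686898746528192
yaw 18.33922029755595 orig [ 0.55144369 -0.26041981] [ 0.55563036 -0.25903202]
prong 0.06364530307188461 0.032469823872233586
prong 0.0625138786325204 -0.03269636353890335
prong -0.03667615740968356 -0.032602390754038715
spoon [ 0.65273124 -0.02270032  0.01      ] [0.46647808 0.00487297 0.012     ]
[[-0.     0.309  0.951]
 [-0.001  0.951 -0.309]
 [-1.    -0.001  0.   ]]
```

```bash
cat >> h.py <<'E'
def go(s,xyz,yaw_y):
    "shift (tool axes) and twist to bring TCP to xyz with jaw axis y at yaw_y deg"
    R=toolR(s);sh=R.T@(np.array(xyz)-s["tool_pos"])
    cur=np.degrees(np.arctan2(R[1,1],R[0,1]));d=(cur-yaw_y+180)%360-180
    print("shift",sh.round(4),"twist",round(np.radians(d),4),"| pos",s["tool_pos"].round(4),"yaw_y",cur.round(2),"j",s["joints"].round(1),"gap",s["finger_gap"].round(4),"F",s["wrist_force"].round(1),"t",s["time_s"], "tilt",R[:,0].round(3))
E
python3 -c "
from h import *;from bench import status
go(status.sense(),[.539,.271,.14],99.5)"
```

```text
Traceback (most recent call last):
  File "h.py", line 13, in go
    print("shift",sh.round(4),"twist",round(np.radians(d),4),"| pos",s["tool_pos"].round(4),"yaw_y",cur.round(2),"j",s["joints"].round(1),"gap",s["finger_gap"].round(4),"F",s["wrist_force"].round(1),"t",s["time_s"], "tilt",R[:,0].round(3))
                                                                                                                                                ^^^^^^^^^^^^^^^^^^^^^
AttributeError: 'float' object has no attribute 'round'
```

>>> carry_out --plan '[[[0.05, -0.07, 0.24, -0.27, -1], [0.05, -0.07, 0.24, -0.27, -1], [0.05, -0.07, 0.24, -0.27, -1], [0.05, -0.07, 0.24, -0.27, -1], [0.05, -0.07, 0.24, -0.27, -1], [0.07, -0.1, 0.34, -0.38, -1], [0.07, -0.1, 0.34, -0.38, -1], [0.07, -0.1, 0.34, -0.38, -1]]]'

```text
time_s: 0.77
tool_pos: [0.4352, 0.341, 0.1674]
tcp_rot: [-160.1, 90.0, -156.2]
wrist_force: [-0.2, 0.6, 0.5]
finger_gap: 0.0849
```

```bash
sed -i 's/s\["finger_gap"\].round(4)/round(s["finger_gap"],4)/' h.py; python3 -c "
from h import *;from bench import status
go(status.sense(),[.539,.271,.14],99.5)"
```

```text
shift [ 0.0274 -0.0768  0.0989] twist -0.0988 | pos [0.4352 0.341  0.1674] yaw_y 93.84 j [38.1  4.5  2.5 88.   0.  34.2] gap 0.0849 F [-0.2  0.6  0.5] t 0.7667 tilt [-0. -0. -1.]
```

>>> carry_out --plan '[[[0.027, -0.077, 0.099, -0.099, -1], [0.027, -0.077, 0.099, -0.099, -1], [0.027, -0.077, 0.099, -0.099, -1], [0.027, -0.077, 0.099, -0.099, -1], [0.027, -0.077, 0.099, -0.099, -1], [0.027, -0.077, 0.099, -0.099, -1], [0.027, -0.077, 0.099, -0.099, -1], [0.027, -0.077, 0.099, -0.099, -1]]]'

```text
time_s: 1.43
tool_pos: [0.537, 0.2734, 0.1416]
tcp_rot: [30.0, 90.0, 39.5]
wrist_force: [-0.4, 0.0, 0.3]
finger_gap: 0.0855
```

```bash
cat >> h.py <<'E'
def wray(w,s,u,v,z):
    R=toolR(s);M=np.array(w["tool_from_camera"]);d=R@M[:3,:3]@np.array([(u-w["cx"])/w["fx"],(v-w["cy"])/w["fy"],1]);C=R@M[:3,3]+s["tool_pos"];return C+d*(z-C[2])/d[2]
def wproj(w,s,X):
    M=np.array(w["tool_from_camera"]);p=M[:3,:3].T@(toolR(s).T@(np.array(X)-s["tool_pos"])-M[:3,3]);return np.array([p[0]/p[2]*w["fx"]+w["cx"],p[1]/p[2]*w["fy"]+w["cy"]])
E
python3 - <<'E'
from h import *;from bench import status,cams
import pickle
s=status.sense();w=cams.get_image("wrist");pickle.dump((s,w),open("w1.pkl","wb"));go(s,[.539,.271,.14],99.5)
cv2.imwrite("pics/w1.png",w["img"][:,:,::-1]);print(np.array(w["tool_from_camera"]).round(3),w["fx"])
u=np.array([np.cos(np.radians(9.5)),np.sin(np.radians(9.5))]);o=np.array([.549,.2726])
for a,z in((-.125,.018),(-.01,.018),(.02,.018),(.06,.003),(.13,.003)):print(a,wproj(w,s,[*(o+a*u),z]).round(0))
E
```

```text
shift [ 0.0016 -0.0027  0.0016] twist 0.0011 | pos [0.537  0.2734 0.1416] yaw_y 99.56 j [27.  11.3  7.2 85.9  0.  17.4] gap 0.0855 F [-0.4  0.   0.3] t 1.4333 tilt [ 0.001  0.    -1.   ]
[[ 0.    -0.272  0.962 -0.142]
 [ 1.     0.    -0.     0.001]
 [ 0.     0.962  0.272 -0.068]
 [ 0.     0.     0.     1.   ]] 300.81113106014317
-0.125 [314.  57.]
-0.01 [315. 194.]
0.02 [315. 225.]
0.06 [315. 256.]
0.13 [315. 315.]
```

View pics/w1.png

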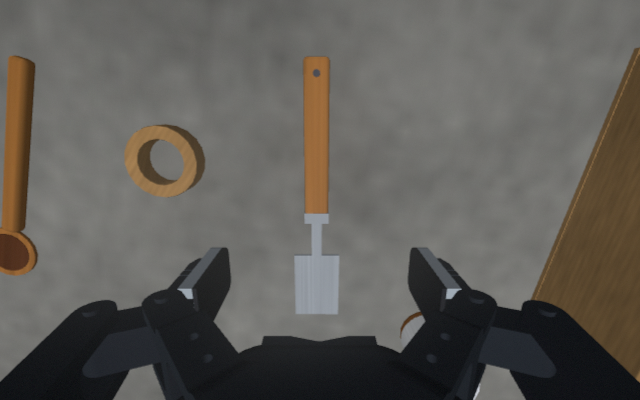

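The wrist view agrees with the top-view estimate: scraper axis at column ≈316 (predicted 315), butt row 57, blade rows 256–315. I'll descend.

>>> carry_out --plan '[[[0.03, -0.003, 0.002, 0, -0.7], [0.06, -0.003, 0.002, 0, -0.5], [0.09, -0.003, 0.002, 0, -0.4], [0.115, -0.003, 0.002, 0, -0.3], [0.13, -0.003, 0.002, 0, -0.3], [0.137, -0.003, 0.002, 0, -0.3], [0.137, -0.003, 0.002, 0, -0.3], [0.137, -0.003, 0.002, 0, -0.3]]]' --force 40

```text
time_s: 2.15
tool_pos: [0.5403, 0.2703, 0.005]
tcp_rot: [20.4, 89.9, 29.9]
wrist_force: [0.1, 0.5, 0.2]
finger_gap: 0.0553
```

>>> carry_out --plan '[[[0, 0, 0, 0, 1], [0, 0, 0, 0, 1], [0, 0, 0, 0, 1], [0, 0, 0, 0, 1], [0, 0, 0, 0, 1], [0, 0, 0, 0, 1], [0, 0, 0, 0, 1], [0, 0, 0, 0, 1]]]' --force 40

```text
time_s: 2.82
tool_pos: [0.541, 0.2702, 0.0055]
tcp_rot: [24.1, 89.9, 33.6]
wrist_force: [-1.5, 0.5, 6.3]
finger_gap: 0.0207
```

>>> carry_out --plan '[[[-0.005, 0, 0, 0, 1], [-0.015, 0, 0, 0, 1], [-0.03, 0, 0, 0, 1], [-0.055, 0, 0, 0, 1], [-0.085, 0, 0, 0, 1], [-0.115, 0, 0, 0, 1], [-0.135, 0, 0, 0, 1], [-0.145, 0, 0, 0, 1]]]' --force 60

```text
time_s: 3.48
tool_pos: [0.5412, 0.27, 0.1531]
tcp_rot: [16.6, 89.7, 26.0]
wrist_force: [0.7, -0.5, -0.6]
finger_gap: 0.0204
```

```bash
python3 - <<'E'
from h import *;from bench import status,cams
s=status.sense();go(s,[.5635,-.256,.15],-71.7);w=cams.get_image("wrist")
cv2.imwrite("pics/w2.png",w["img"][:,:,::-1])
E
```

```text
shift [ 0.0022 -0.5226 -0.0644] twist 2.9873 | pos [0.5412 0.27   0.1531] yaw_y 99.46 j [26.5 11.4  8.6 86.9 -0.  17.1] gap 0.0204 F [ 0.7 -0.5 -0.6] t 3.4833 tilt [ 0.004  0.002 -1.   ]
```

View pics/w2.png

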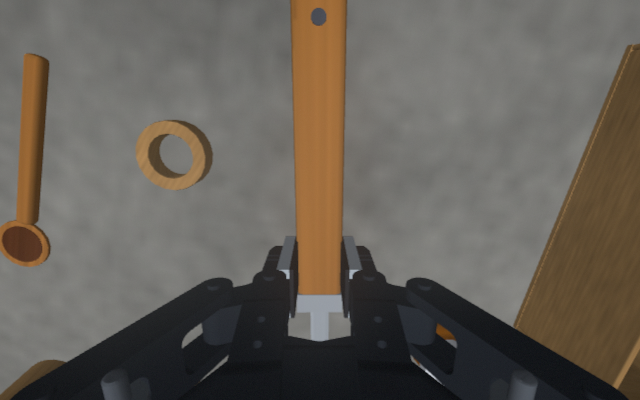

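Held straight and square, with the ferrule at row ≈300 and the handle centred on column 320. Now I'll carry it across and turn clockwise.

>>> carry_out --plan '[[[0, -0.007, -0.001, 0.04, 1], [0, -0.022, -0.003, 0.12, 1], [0, -0.043, -0.005, 0.24, 1], [0, -0.065, -0.008, 0.36, 1], [0, -0.087, -0.011, 0.48, 1], [0, -0.109, -0.013, 0.6, 1], [0, -0.13, -0.016, 0.72, 1], [0, -0.152, -0.019, 0.84, 1]]]'

```text
time_s: 4.2
tool_pos: [0.5459, 0.1155, 0.1476]
tcp_rot: [-129.2, 89.9, -168.2]
wrist_force: [-0.9, -0.2, -0.7]
finger_gap: 0.0204
```

```bash
python3 - <<'E'
from h import *;from bench import status
s=status.sense();go(s,[.5635,-.256,.15],-71.7)
E
```

```text
shift [-0.0023 -0.2777  0.2475] twist 2.1415 | pos [0.5459 0.1155 0.1476] yaw_y 51.0 j [11.9  5.3  1.2 86.   0.  50.9] gap 0.0204 F [-0.9 -0.2 -0.7] t 4.2 tilt [-0.002 -0.    -1.   ]
```

>>> carry_out --plan '[[[0, -0.016, 0.014, 0.12, 1], [0, -0.031, 0.028, 0.24, 1], [0, -0.047, 0.042, 0.36, 1], [0, -0.062, 0.056, 0.48, 1], [0, -0.078, 0.069, 0.6, 1], [0, -0.093, 0.083, 0.72, 1], [0, -0.109, 0.097, 0.84, 1], [0, -0.124, 0.111, 0.96, 1]]]'

```text
time_s: 4.87
tool_pos: [0.5551, -0.0506, 0.1476]
tcp_rot: [-89.6, 89.9, 176.4]
wrist_force: [-0.2, 0.9, -1.4]
finger_gap: 0.0204
```

```bash
python3 - <<'E'
from h import *;from bench import status
s=status.sense();go(s,[.5625,-.256,.15],-71.7)
E
```

```text
shift [-0.0025  0.0218  0.2044] twist 1.1814 | pos [ 0.5551 -0.0506  0.1476] yaw_y -4.01 j [-5.2  5.2  1.1 86.  -0.  88.8] gap 0.0204 F [-0.2  0.9 -1.4] t 4.8667 tilt [-0.002  0.    -1.   ]
```

>>> carry_out --plan '[[[0, 0.002, 0.02, 0.12, 1], [0, 0.005, 0.042, 0.24, 1], [0, 0.007, 0.064, 0.36, 1], [0, 0.009, 0.086, 0.48, 1], [0, 0.011, 0.108, 0.6, 1], [0, 0.014, 0.13, 0.72, 1], [0, 0.016, 0.15, 0.84, 1], [0, 0.018, 0.17, 0.96, 1]]]'

```text
time_s: 5.53
tool_pos: [0.5622, -0.2213, 0.1474]
tcp_rot: [-52.0, 89.9, 159.0]
wrist_force: [-0.4, -0.2, -1.1]
finger_gap: 0.0202
```

```bash
python3 - <<'E'
from h import *;from bench import status
s=status.sense();go(s,[.5625,-.256,.13],-71.7)
E
```

```text
shift [0.0174 0.0299 0.0176] twist 0.2212 | pos [ 0.5622 -0.2213  0.1474] yaw_y -59.03 j [-21.5  11.7   8.3  86.7  -0.  127.5] gap 0.0202 F [-0.4 -0.2 -1.1] t 5.5333 tilt [-0.002  0.001 -1.   ]
```

>>> carry_out --plan '[[[0, 0.008, 0.005, 0.06, 1], [0, 0.016, 0.009, 0.12, 1], [0, 0.024, 0.014, 0.18, 1], [0, 0.03, 0.018, 0.221, 1], [0, 0.03, 0.018, 0.221, 1], [0, 0.03, 0.018, 0.221, 1], [0, 0.03, 0.018, 0.221, 1], [0, 0.03, 0.018, 0.221, 1]]]'

```text
time_s: 6.2
tool_pos: [0.563, -0.2548, 0.1487]
tcp_rot: [-50.8, 90.0, 148.0]
wrist_force: [-0.1, 0.1, -1.1]
finger_gap: 0.0206
```

```bash
python3 - <<'E'
from h import *;from bench import status,cams
import pickle
s=status.sense();go(s,[.5625,-.256,.1],-71.7);w=cams.get_image("wrist");c=cams.get_image("top");sc=cams.get_image("scene")
pickle.dump((s,w,c),open("w3.pkl","wb"))
W=w["img"].copy()
u=np.array([np.cos(np.radians(18.3)),np.sin(np.radians(18.3))]);n=np.array([-u[1],u[0]]);o=np.array([.554,-.2593])
for a,b,z in((.085,.045,.014),(.085,-.045,.014),(.067,.026,.055),(.067,-.026,.055),(-.033,.026,.055),(-.033,-.026,.055)):
    p=wproj(w,s,[*(o+a*u+b*n),z]);print(a,b,p.round(1));cv2.circle(W,tuple(int(x) for x in p),3,(0,255,0),1)
S=cv2.resize(sc["img"][110:310,130:350],(440,400))
cv2.imwrite("pics/w3.png",cv2.resize(np.hstack([W,S])[:,:,::-1],(800,296),interpolation=3))
cv2.imwrite("pics/w3f.png",W[:,:,::-1])
E
```

```text
shift [0.0487 0.001  0.0008] twist 0.0079 | pos [ 0.563  -0.2548  0.1487] yaw_y -71.25 j [-24.4  13.5  10.6  87.1   0.  136.9] gap 0.0206 F [-0.1  0.1 -1.1] t 6.2 tilt [-0.  0. -1.]
0.085 0.045 [271.3 107.2]
0.085 -0.045 [373.7 108.1]
0.067 0.026 [288.9 131. ]
0.067 -0.026 [356.8 131.5]
-0.033 0.026 [291.1 250.6]
-0.033 -0.026 [351.9 251.1]
```

View pics/w3f.png

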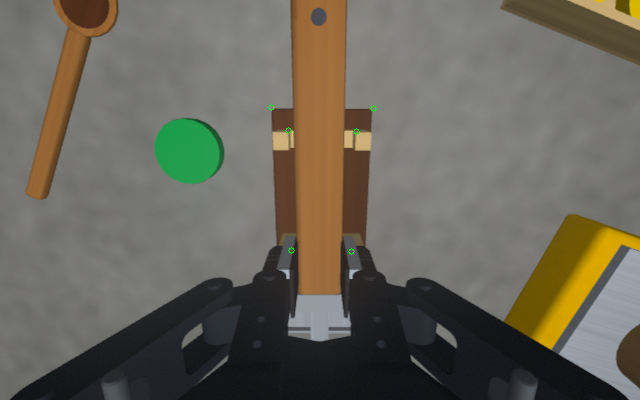

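Rest edges appear within about 2 px of prediction: corners at (272,109) and (370,109), prongs centred on column ≈322, handle on ≈320. Lowering now.

>>> carry_out --plan '[[[0.015, 0, 0, 0.007, 1], [0.035, 0, 0, 0.007, 1], [0.055, 0, 0, 0.007, 1], [0.072, 0, 0, 0.007, 1], [0.085, 0, 0, 0.007, 1], [0.093, 0, 0, 0.007, 1], [0.097, 0, 0, 0.007, 1], [0.098, 0, 0, 0.007, 1]]]'

```text
time_s: 7.02
tool_pos: [0.563, -0.2552, 0.0507]
tcp_rot: [-44.1, 90.0, 154.2]
wrist_force: [0.5, -0.2, -1.5]
finger_gap: 0.0201
```

```bash
python3 - <<'E'
from h import *;from bench import status,cams
s=status.sense();go(s,[.5625,-.256,.042],-71.7);sc=cams.get_image("scene")
cv2.imwrite("pics/s4.png",cv2.resize(sc["img"][100:260,130:330],(800,600*16//15-40),interpolation=2)[:,:,::-1])
E
```

```text
shift [0.0087 0.0006 0.0007] twist -0.0004 | pos [ 0.563  -0.2552  0.0507] yaw_y -71.72 j [-24.4  14.5   1.   76.5   0.  137.3] gap 0.0201 F [ 0.5 -0.2 -1.5] t 7.0167 tilt [-0.  0. -1.]
```

View pics/s4.png

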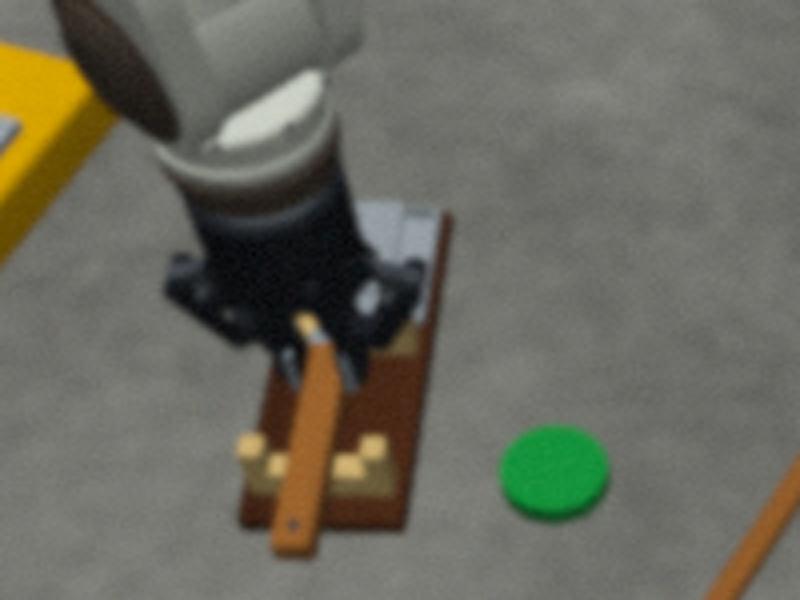

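The scraper sits between the prongs (handle ≈(310,460), prongs at 250 and 372) with the blade over the tray. I'll settle it the last few mm slowly.

>>> carry_out --plan '[[[0.002, 0, 0, 0, 1], [0.004, 0, 0, 0, 1], [0.005, 0, 0, 0, 1], [0.006, 0, 0, 0, 1], [0.007, 0, 0, 0, 1], [0.008, 0, 0, 0, 1], [0.008, 0, 0, 0, 1], [0.008, 0, 0, 0, 1]]]'

```text
time_s: 7.73
tool_pos: [0.563, -0.2553, 0.0429]
tcp_rot: [-46.4, 90.0, 151.9]
wrist_force: [-0.0, -0.2, -1.0]
finger_gap: 0.0203
```

>>> carry_out --plan '[[[0.0005, 0, 0, 0, 1], [0.001, 0, 0, 0, 1], [0.0015, 0, 0, 0, 1], [0.002, 0, 0, 0, 1], [0.002, 0, 0, 0, 1], [0.002, 0, 0, 0, 1], [0.002, 0, 0, 0, 1], [0.002, 0, 0, 0, 1]]]'

```text
time_s: 8.4
tool_pos: [0.5631, -0.2553, 0.041]
tcp_rot: [154.3, 90.0, -7.5]
wrist_force: [0.0, -0.3, -1.7]
finger_gap: 0.0205
```

>>> carry_out --plan '[[[0.0005, 0, 0, 0, 1], [0.001, 0, 0, 0, 1], [0.0015, 0, 0, 0, 1], [0.002, 0, 0, 0, 1], [0.0025, 0, 0, 0, 1], [0.003, 0, 0, 0, 1], [0.003, 0, 0, 0, 1], [0.003, 0, 0, 0, 1]]]'

```text
time_s: 9.07
tool_pos: [0.5632, -0.2554, 0.0406]
tcp_rot: [138.3, 89.9, -23.5]
wrist_force: [-7.3, 2.8, 17.2]
finger_gap: 0.0204
```

Contact at TCP z ≈ 0.0405, as predicted (17 N). I'll ease off slightly and open gradually.

>>> carry_out --plan '[[[-0.001, 0, 0, 0, 1], [-0.002, 0, 0, 0, 1], [-0.002, 0, 0, 0, 0.6], [-0.002, 0, 0, 0, 0.5], [-0.002, 0, 0, 0, 0.4], [-0.002, 0, 0, 0, 0.3], [-0.002, 0, 0, 0, 0.2], [-0.002, 0, 0, 0, 0.1]]]' --force 20

```text
time_s: 9.73
tool_pos: [0.563, -0.2553, 0.0396]
tcp_rot: [-40.3, 90.0, 158.0]
wrist_force: [-0.0, 0.4, -0.4]
finger_gap: 0.0388
```

>>> carry_out --plan '[[[0, 0, 0, 0, 0], [0, 0, 0, 0, -0.1], [0, 0, 0, 0, -0.1], [-0.005, 0, 0, 0, -0.1], [-0.015, 0, 0, 0, -0.1], [-0.035, 0, 0, 0, -0.1], [-0.06, 0, 0, 0, -0.1], [-0.09, 0, 0, 0, -0.1]]]'

```text
time_s: 10.4
tool_pos: [0.5625, -0.2551, 0.1308]
tcp_rot: [-41.3, 89.9, 157.0]
wrist_force: [-0.3, -1.0, -0.2]
finger_gap: 0.0471
```

>>> carry_out --plan '[[[-0.03, 0, 0, 0, -0.1], [-0.06, 0, 0, 0, -0.1], [-0.08, 0, -0.03, 0, -0.1], [-0.08, 0, -0.06, 0, -0.1], [-0.08, 0, -0.08, 0, -0.1], [-0.08, 0, -0.08, 0, -0.1], [-0.08, 0, -0.08, 0, -0.1], [-0.08, 0, -0.08, 0, -0.1]]]'

```text
time_s: 11.07
tool_pos: [0.6386, -0.2303, 0.2104]
tcp_rot: [12.3, 90.0, -149.4]
wrist_force: [0.2, -0.9, 0.1]
finger_gap: 0.047
```

```bash
python3 - <<'E'
from h import *;from bench import status,cams
s=status.sense();go(s,[.5625,-.256,.042],-71.7)
c=cams.get_image("top");sc=cams.get_image("scene")
a=cv2.resize(c["img"][110:250,370:470],(400,560),interpolation=2);b=cv2.resize(sc["img"][130:270,160:260],(400,560),interpolation=2)
cv2.imwrite("pics/f.png",np.hstack([a,b])[:,:,::-1])
u=np.array([np.cos(np.radians(18.3)),np.sin(np.radians(18.3))]);o=np.array([.554,-.2593])
for x,z in((.125,.053),(-.02,.041),(-.13,.038)):print(x,(proj(c,[*(o+x*u),z])-[369.6,109.6])*4)
E
```

```text
shift [0.1684 0.0005 0.0802] twist -0.0005 | pos [ 0.6386 -0.2303  0.2104] yaw_y -71.73 j [-19.8  23.5  30.   96.5  -0.  141.9] gap 0.047 F [ 0.2 -0.9  0.1] t 11.0667 tilt [-0. -0. -1.]
0.125 [129.81526776   4.85608544]
-0.02 [211.55076065 259.48214952]
-0.13 [277.04304362 452.20590434]
```

View pics/f.png

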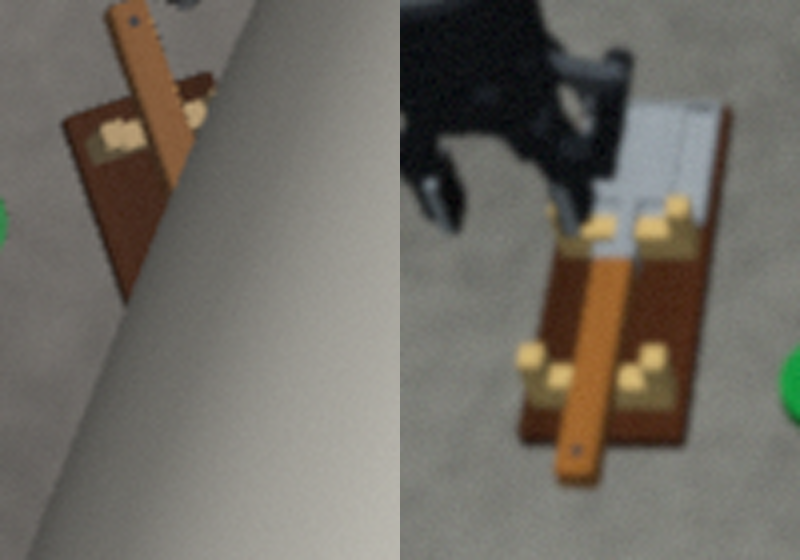

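The scraper lies in both saddles, with the butt at (127,8) in the crop against a predicted (130,5), about 2 mm out. The blade is over the tray and the gripper is clear.

```bash
python3 -c "
from bench import workorder
print(workorder.sign_off())"
```

```text
the job is handed in; nothing more can be done
None
```

The scraper is lying in the tool rest, turned round, and I've handed the job in. I gripped it across the handle and turned it about 171° clockwise while carrying it over. The wrist did not run out, so I didn't need a fresh grip. I lowered it until it touched both saddles (17 N at the wrist), eased off, opened the fingers and backed away. The clock read about 11 s.

**Last checks:**
- **Scraper:** in the final pictures it lies straight and centred in both saddles. The handle is out on the packer's side and the blade is over the tray. The butt is about 2 mm from where it should be.
- **Height:** the scraper touched down at the tool height expected for the saddle floors. I did not measure its final height or tilt separately.
- **Gripper:** it is well clear of the scraper, and the wrist force reads near zero.
- **Not seen:** the arm hid the rear saddle and blade in the last top view, so I judged those from the scene camera only. The spoon was outside the last crops. The tool never went near it, but I didn't re-measure it.

No check failed or disagreed.

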